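# Dock the train cassette and lock it with its tight pin

### The arm

A 7-joint arm with a two-finger parallel gripper is mounted at the origin on a cart in front of the work surface, level with it; the furniture and walls round the work are solid. World frame = base frame: x ahead of the robot, y to its left, z up, the work surface at z = 0. Lengths are in m, angles in rad, forces in N, time in s.
With the tool pointing down it reaches from about 0.375 to 0.925 m from the base axis. Payload 3.1 kg.
Tool frame: the origin (TCP) lies between the finger pads; the fingertips stand 19 mm ahead of it and the grasp point (between the pads) is the TCP; z points along the fingers, y is the line along which they close (so a half turn about z gives the same grasp; the last joint's range is limited). The gripper opens to 85 mm and grips with 20 to 120 N. Pads are 22 mm wide; open, the fingers measure 114 mm over their backs; the gripper's body (76 mm by 85 mm) begins 54 mm behind the grasp point. The pads swing forward as they close: fully open they stand 13 mm farther back than shut.
Start: joints at [-1.251, 0.383, 0.044, 1.598, -0.018, 1.161, -0.05], TCP at [0.264, 0.594, 0.25] pointing down, gripper open.
Joint ranges: [-2.61, 2.61], [-0.41, 2.15], [-1.48, 1.57], [0, 2.5], [-1.57, 4.71], [0.05, 1.97], [-2.85, 2.85]. Speed limits (rad/s): [2.79, 2.79, 3.14, 3.14, 3.14, 3.14, 3.14].

### API

Orientations are given as a unit quaternion [x, y, z, w].
In Python, from bench import move_ptp, movel, move_j, move_gripper, pause, inverse_kinematics, read_camera, camera_params, MotionError, sign_off, look_for, tip_of, read_time_s, read_qpos, read_joint_vel, read_effort, read_eef_pos, read_tcp_rot, read_ft_force, read_ft_torque, read_finger_gap, read_grasp_force gives the robot as it stands. Calls block until the motion is done:
- move_ptp(position, orientation): joint-space move of the TCP to a pose.
- movel(position, orientation=None, speed=0.15): straight line of the TCP; orientation=None keeps the orientation; speed is the mean speed in m/s.
- move_j(angles): joint-space move.
- move_gripper(opening, effort=None): finger opening in m; effort is the grip in N (None keeps the last); returns when the fingers have stopped.
- pause(seconds).
- inverse_kinematics(position, orientation): joint angles nearest the present ones, or None.
- read_camera(name): name is "scene" or "top" or "wrist"; returns the picture (420x560x3 uint8, red, green, blue); there is no depth.
- camera_params(name): a dict with "K" (3x3 intrinsics, pixels), "camera_from_world" (4x4, takes a point from world to camera coordinates). Camera axes: x right, y down, z forward; pixel columns grow to the right and rows downward; lengths in m; the calibration is good to about 2 mm. A picture is of the moment at which its call begins: read the wrist's pose just before it. camera_params takes no time and is no camera call; for the wrist camera it gives the pose at the moment of the call.
A pose or a line that the arm cannot do raises MotionError and nothing moves.
- sign_off(): hands the job in; it is judged then, once.
Trained networks look in the newest picture that a camera, given by its name, has taken for a name from the list of things; names that differ only in an ending like _2 or _b are one class to them, and where a whole thing is asked for, a point or a joint stands for the part that bears it (a point fixed in the world has none). Each returns a list of dicts, best first, with "confidence" (0 to 1); they miss things now and then, are a little off and sometimes report something else, mostly with a low value. They report only what shows in the picture. A call takes as long as a camera call.
- look_for(camera, name): "at" ([column, row] in pixels, amid what is visible of it).
- tip_of(camera, name): "at" ([column, row] in pixels: a listed point, or the origin of a listed thing).
Readings, each from a call of its own:
- read_time_s(): time.
- read_qpos(): joint angles.
- read_joint_vel(): joint speeds.
- read_effort(): joint torques, N m.
- read_eef_pos(): TCP position.
- read_tcp_rot(): TCP orientation.
- read_ft_force(): force on the tool from outside, world axes, zero at the start.
- read_ft_torque(): the same for the moment, N m.
- read_finger_gap(): finger opening in m.
- read_grasp_force(): force on a finger pad.
Only numpy, scipy, OpenCV 4.12 (cv2) and the standard library are available. Lean on these libraries where they do the work, as an engineer would, in place of code of your own. Each camera call takes 0.05 s, during which the arm holds its last target. There are 200 camera calls.

### The job

Slide the wooden track cassette gently along its dock until its rails butt against the fixed stub of track. Then lock it there with the steel locking pin parked in the wooden block: the bore under the cassette's slotted lug is a tight fit and not exactly placed, so lean the pin over some 25 to 30 degrees along the slot and start its lower edge in the bore first, then straighten it and slide it down without forcing until its flange sits flat on the lug, and leave it standing there. Do not shove the paint pot, the terminal strip or the glue bottle.

Things in the scene. Friction and masses are not known exactly. Their poses are not given: they have to be found in the camera images.
- dock: Plywood board 140 x 410 x 12 mm lying flat on the rails. Origin: on its underside; x points away from the robot, y left along the track, z up. Board: x -88..+52, y -205..+205. Behind, along x = +26: fixed stub of track (y < -25), then the cassette's bed. The cassette slides to -y to meet the stub.
- cassette (a joint): How far the cassette (177 mm wooden tray with aluminium sides, track, a brown boxcar fixed on it, plywood end stop at its left end) has been slid towards the stub, m: 0 = fully withdrawn, 0.050 = hard stop, rails butting. Needs about 2.5 N to slide and stays where it is left.
- push_pad (a point): Middle of the rubber pad on the outer (left, +y) face of the cassette's end stop, 58.5 mm above the dock's underside; moves with the cassette. The end stop is 46 mm wide, 7 mm thick, its top 17 mm above this point. Push here along the dock's -y.
- slot (a point): Middle of the slot in the cassette's steel lug, at the lug's top face, 42 mm above the dock's underside; moves with the cassette. The lug is 4 mm thick. The slot is 46 mm long along the dock's x and 19 mm wide along y. With the cassette docked it lies over the bush's bore.
- bush_line (a point): Point on the fixed dock at dock x -36, y +136.5, z +36 mm. The bush is a steel block (flat top at z +36 mm, 2 mm under the lug) with a straight round bore, 17 mm across, 24 mm deep, axis vertical. It was clamped by eye in its slotted ears: the bore's mouth is level with this point and true in y, but lies anywhere up to 9 mm from it either way along the dock's x; its true place is not measured.
- lock_pin: Turned steel pin, 64 mm tall, about 90 g, upright in the pin block. Origin: centre of its flat lower end, z up the pin. Shaft 16 mm across, 26 mm long; flange 29 mm across from 26 to 32 mm; grooved round grip 24 mm across from 32 to 64 mm, to be held there. Seated, the flange rests on the lug and the lower end is 16 mm above the dock's underside.
- pin_tip (a point): Centre of the pin's flat lower end, same as the pin's origin; its z axis is the pin's axis.
- pin_block: Fixed hardwood block 44 x 60 x 30 mm standing on the dock's board. Origin: centre of its underside. The pin is parked in its 20 mm hole, flange on the block's top, its lower end 4 mm above the board.
- paint_pot: Paint pot with white cap, 33 mm across, 30 mm tall, loose on the board; leave alone. Origin: centre of its underside.
- terminals: White terminal strip 17 x 60 x 17 mm, loose on the board; leave alone. Origin: centre of its underside.
- glue: Glue bottle with red nozzle, 34 mm across, 104 mm tall, loose on the table behind the dock's right end; leave alone. Origin: centre of its underside.

How it is judged:
By the outcome, as a careful person would: the job done as asked, in the order asked, and still so for the second after the job is handed in, with the robot touching nothing.
It also fails if it takes over 72 s, if anything falls off the work surface, if the arm or the gripper's body presses on something with over 40 N, if the wrist force passes 120 N, or if a joint passes its speed limit or range.

## Working session

There is one attempt and no reset: what is moved stays moved. The work goes in short steps, each a Python script; the robot and the scene stay as the last script left them, time stands still between calls to the robot, and variables do not carry over. Pictures are saved under pics/ and viewed, at most 10 in all, crops included, and the job is handed in when it is done.

```bash
mkdir -p pics; ls
python3 - <<'E'
from bench import *
import cv2,numpy as np
for c in ["scene","top"]:
    im=read_camera(c); cv2.imwrite(f"pics/{c}0.png",im[:,:,::-1])
    p=camera_params(c); print(c,np.round(p["K"],1).tolist(),np.round(p["camera_from_world"],3).tolist())
    for n in ["dock","push_pad","slot","bush_line","lock_pin","pin_tip","pin_block","paint_pot","terminals","glue"]:
        t=tip_of(c,n)[:2]
        print(n,[(np.round(d["at"],1).tolist(),round(d["confidence"],2)) for d in t])
print(read_time_s(),read_eef_pos(),read_tcp_rot(),read_ft_force())
E
```

```text
pics
scene [[414.5, 0.0, 283.6], [0.0, 414.5, 207.7], [0.0, 0.0, 1.0]] [[-0.415, -0.91, 0.004, 0.232], [-0.475, 0.213, -0.854, 0.327], [0.776, -0.356, -0.52, 0.567], [0.0, 0.0, 0.0, 1.0]]
dock [([245.6, 244.0], 0.81)]
push_pad [([156.7, 237.9], 0.62)]
slot [([175.2, 260.6], 0.68), ([155.8, 240.4], 0.23)]
bush_line [([191.0, 261.2], 0.85)]
lock_pin [([306.8, 234.9], 0.73), ([305.7, 236.8], 0.55)]
pin_tip [([303.6, 234.7], 0.62)]
pin_block [([299.3, 241.1], 0.93)]
paint_pot [([224.8, 264.5], 0.75)]
terminals [([256.6, 259.4], 0.7)]
glue [([386.2, 197.9], 0.53)]
top [[405.8, 0.0, 283.6], [0.0, 405.8, 205.7], [0.0, 0.0, 1.0]] [[0.0, -1.0, 0.002, -0.015], [-0.981, -0.001, -0.195, 0.515], [0.195, -0.002, -0.981, 1.123], [0.0, 0.0, 0.0, 1.0]]
dock [([244.4, 201.4], 0.75)]
push_pad [([180.2, 189.7], 0.89), ([187.3, 213.2], 0.46)]
slot [([185.1, 211.9], 0.81)]
bush_line [([196.5, 214.1], 0.85)]
lock_pin [([283.9, 215.7], 0.57)]
pin_tip [([285.2, 216.3], 0.5)]
pin_block [([280.8, 219.4], 0.5)]
paint_pot [([219.8, 225.2], 0.64)]
terminals [([239.3, 223.2], 0.46)]
glue [([386.0, 181.1], 0.61)]
1.1 [0.26371046 0.59410007 0.25027929] [ 2.07378225e-01  9.78260840e-01 -1.54510289e-05 -2.33301596e-05] [ 0.85273487  0.45225223 -0.04044666]
```

Run:
```python
import cv2
a=cv2.imread("pics/scene0.png")[140:330,110:410];b=cv2.imread("pics/top0.png")[140:290,140:420]
a=cv2.resize(a,(780,494));b=cv2.resize(b,(784,420))
cv2.imwrite("pics/a.png",a);cv2.imwrite("pics/b.png",b)
```

```text
(no output)
```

View pics/a.png

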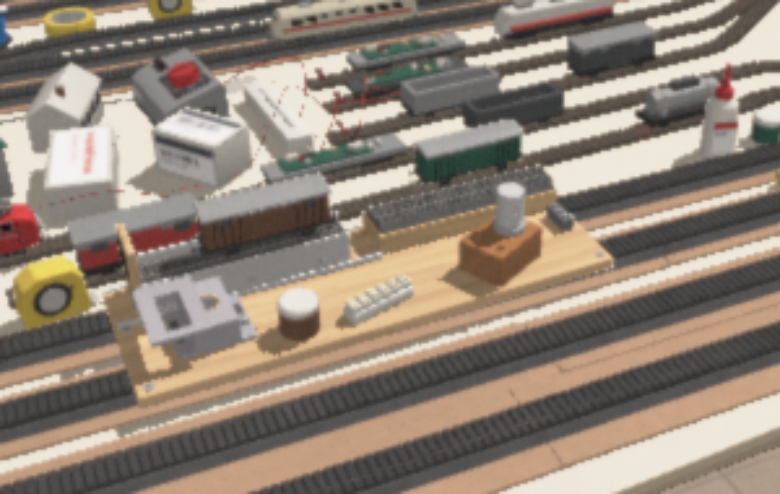

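View pics/b.png

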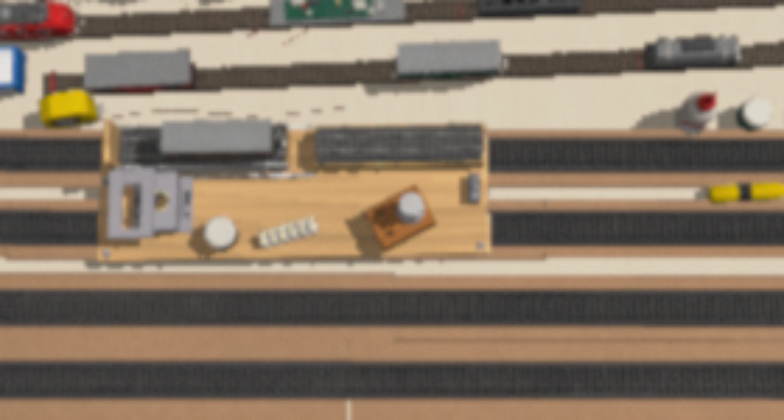

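Both views agree: the dock runs nearly along world y, the cassette is withdrawn to the left, the end stop is at its far left (top ≈ (180,190)), the bush and lug are at (185–197,212), and the pin in its block is at (284,216). Next I'll fit the dock pose from both cameras.

```bash
cat > h.py <<'E'
from bench import *
import cv2, numpy as np
from scipy.optimize import least_squares
from scipy.spatial.transform import Rotation as R
def proj(p,X):
    c=p["camera_from_world"]@np.append(X,1); c=c[:3]/c[2]; return (p["K"]@c)[:2]
def onplane(p,uv,z):
    T=np.linalg.inv(p["camera_from_world"]); d=T[:3,:3]@np.linalg.solve(p["K"],[*uv,1.]); o=T[:3,3]
    return o+d*(z-o[2])/d[2]
def D(v,l):  # v: x,y,z,yaw of dock ; local -> world
    return np.array(v[:3])+R.from_euler('z',v[3]).apply(l)
E
python3 - <<'E'
from h import *
P={c:camera_params(c) for c in("scene","top")}
q=0.
obs=[]
def add(c,l,uv,w=1): obs.append((c,l,uv,w))
S=np.array([780/300,494/190]);
for l,uv in {(-.088,.205,.012):(140,400),(-.088,-.205,.012):(611,267)}.items(): add("scene",l,np.array(uv)/S+[110,140])
for l,uv in {(.052,.205,.012):(105,125),(-.088,.205,.012):(98,262),(-.088,-.205,.012):(491,251)}.items(): add("top",l,np.array(uv)/2.8+[140,140])
for c,o,b,s in (("scene",(245.6,244),(191,261.2),(175.2,260.6)),("top",(244.4,201.4),(196.5,214.1),(185.1,211.9))):
    add(c,(0,0,0),o,.5); add(c,(-.036,.1365,.036),b); add(c,(-.036,.1865,.042),s)
f=lambda v:np.concatenate([w*(proj(P[c],D(v,l))-uv) for c,l,uv,w in obs])
r=least_squares(f,[.55,.1,.02,0],loss="soft_l1"); v=r.x; print(v); print(np.round(f(v).reshape(-1,2),1).tolist())
def tri(a,b): 
    return least_squares(lambda X:np.r_[proj(P["scene"],X)-a,proj(P["top"],X)-b],[.5,.1,.05])
for n,a,b in(("pad",(156.7,237.9),(180.2,189.7)),("pin",(305,234.8),(284.6,216)),("block",(299.3,241.1),(280.8,219.4)),("pot",(224.8,264.5),(219.8,225.2)),("term",(256.6,259.4),(239.3,223.2))):
    t=tri(a,b); print(n,t.x.round(4),"local",R.from_euler('z',-v[3]).apply(t.x-v[:3]).round(4),round(t.cost,1))
p=camera_params("wrist"); T=np.linalg.inv(p["camera_from_world"]); tr=R.from_quat(read_tcp_rot())
print("wristcam in tcp",tr.inv().apply(T[:3,3]-read_eef_pos()).round(3),(tr.inv().as_matrix()@T[:3,:3]).round(3).tolist(),p["K"][0])
E
```

```text
[0.5348018  0.09941896 0.00518578 0.01176002]
[[0.6, 0.6], [1.1, -1.3], [-0.5, 0.4], [0.2, -2.3], [-0.6, 0.1], [1.3, 1.7], [0.4, -1.5], [-8.9, 3.3], [0.6, 0.3], [0.8, -1.9], [-5.5, 0.1]]
pad [0.5595 0.2869 0.0695] local [0.0269 0.1872 0.0643] 3.2
pin [ 0.4862 -0.0189  0.0371] local [-0.05   -0.1178  0.0319] 0.1
block [ 0.4799 -0.0044  0.0278] local [-0.0561 -0.1032  0.0226] 0.8
pot [0.4619 0.174  0.0338] local [-0.072   0.0754  0.0286] 1.5
term [0.4645 0.1092 0.0251] local [-0.0702  0.0106  0.0199] 3.4
wristcam in tcp [ 0.072 -0.001 -0.123] [[0.001, -0.958, -0.285], [1.0, 0.001, 0.0], [0.0, -0.285, 0.958]] [359.80747541   0.         281.64407546]
```

Run:
```python
from h import *
Q=[0,1,0,0]
for i,pos in enumerate(([.50,.235,.20],[.50,-.02,.20])):
    move_ptp(pos,Q); p=camera_params("wrist"); im=read_camera("wrist"); cv2.imwrite(f"pics/w{i}.png",im[:,:,::-1])
    np.savez(f"w{i}.npz",**p)
    for n in ["dock","push_pad","slot","bush_line","pin_tip","lock_pin","pin_block","paint_pot","terminals"]:
        print(i,n,[(np.round(d["at"],1).tolist(),round(d["confidence"],2)) for d in tip_of("wrist",n)[:2]])
print(read_time_s(),read_eef_pos(),read_tcp_rot(),read_qpos())
```

```text
0 dock [([131.5, 221.1], 0.76)]
0 push_pad [([352.8, 274.2], 0.79)]
0 slot [([317.8, 192.1], 0.8)]
0 bush_line [([288.2, 187.0], 0.9), ([208.5, 149.1], 0.33)]
0 pin_tip []
0 lock_pin []
0 pin_block [([136.1, 220.0], 0.7)]
0 paint_pot [([208.2, 148.7], 0.67)]
0 terminals [([123.0, 152.7], 0.62)]
1 dock [([416.8, 222.0], 0.84)]
1 push_pad [([519.5, 147.1], 0.57), ([281.4, 175.6], 0.28)]
1 slot []
1 bush_line [([433.0, 152.3], 0.33)]
1 pin_tip []
1 lock_pin [([280.4, 176.6], 0.75)]
1 pin_block [([291.1, 166.9], 0.68), ([413.7, 219.8], 0.39)]
1 paint_pot [([519.5, 147.3], 0.78)]
1 terminals [([435.1, 151.8], 0.75)]
4.6917 [ 0.5000305 -0.0196795  0.1999523] [-2.87295770e-04  9.99999958e-01 -2.20505737e-06 -4.80317143e-05] [-0.39234991  0.15741949  0.38014196  2.01690022 -0.070116    0.97958033
  1.59402565]
```

View pics/w0.png

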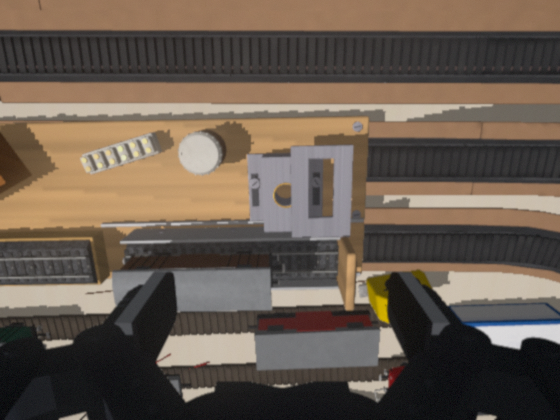

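View pics/w1.png

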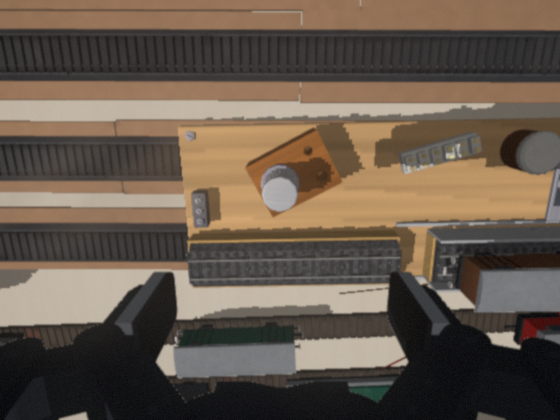

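The w0 view shows the bush bore, partly uncovered, near (284,194), the lug slot near (320,190) and the end stop at (347,272). The w1 view shows the pin top at (280,190). I'll zoom in on the bush for the bore.

Run:
```python
import cv2
a=cv2.imread("pics/w0.png")[110:320,230:390];b=cv2.imread("pics/w1.png")[110:250,170:350]
a=cv2.resize(a,None,fx=2.8,fy=2.8,interpolation=cv2.INTER_CUBIC);b=cv2.resize(b,None,fx=1.9,fy=1.9)
import numpy as np
c=np.zeros((588,800,3),np.uint8);c[:a.shape[0],:a.shape[1]]=a;c[:b.shape[0],455:455+b.shape[1]]=b[:,:345]
cv2.imwrite("pics/c.png",c);print(a.shape,b.shape)
```

```text
(588, 448, 3) (266, 342, 3)
```

View pics/c.png

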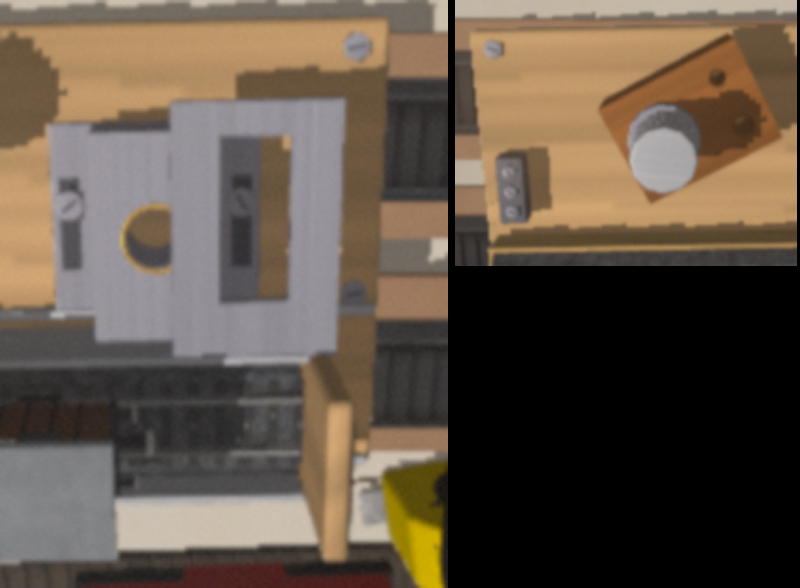

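```bash
cat > fit.py <<'E'
from h import *
P={c:camera_params(c) for c in("scene","top")}
for i in(0,1): P[f"w{i}"]=dict(np.load(f"w{i}.npz"))
o=[]; A=lambda c,l,uv,w=1:o.append((c,l,np.array(uv,float),w))
S=np.array([780/300,494/190])
A("scene",lambda v:(-.088,.205,.012),np.array((140,400))/S+[110,140]);A("scene",lambda v:(-.088,-.205,.012),np.array((611,267))/S+[110,140])
A("top",lambda v:(-.088,.205,.012),np.array((98,262))/2.8+140);A("top",lambda v:(-.088,-.205,.012),np.array((491,251))/2.8+140)
sl=lambda v:(-.036,.1865-v[4],.042); bo=lambda v:(-.036+v[5],.1365,.036); pt=lambda v:(v[6],v[7],.080); pad=lambda v:(.026,v[8],.0585)
A("w0",lambda v:(-.088,.205,.012),(368.2,116.4)); A("w1",lambda v:(-.088,-.205,.012),(177.9,125.8))
A("w0",sl,(320.9,187.9),2);A("w0",bo,(285.5,195.2),2);A("w1",pt,(279.5,194.2),2);A("w0",pad,(352.8,274.2))
A("scene",sl,(175.2,260.6));A("top",sl,(185.1,211.9));A("scene",pad,(156.7,237.9),.5);A("top",pad,(180.2,189.7),.5)
A("scene",lambda v:(v[6],v[7],.016),(305,234.8),.5);A("top",lambda v:(v[6],v[7],.016),(284.6,216),.5)
for uv in [(220,135),(291,135),(288,300),(219,302)]:
    k=[(220,135),(291,135),(288,300),(219,302)].index(uv)
    d=[(-.023,-.0095),(-.023,.0095),(.023,.0095),(.023,-.0095)][k]
    A("w0",lambda v,d=d:np.add(sl(v),(*d,0)),np.array(uv)/2.8+[230,110])
f=lambda v:np.concatenate([w*(proj(P[c],D(v,l(v)))-uv) for c,l,uv,w in o])
r=least_squares(f,[.535,.1,.015,.01,.01,0,-.05,-.118,.187],loss="soft_l1"); v=r.x
if __name__=="__main__":
    print(v.round(4)); print([(c,*np.round(e,1)) for (c,*_),e in zip(o,f(v).reshape(-1,2))])
    for n,l in(("slot",sl(v)),("bore",bo(v)),("pintop",pt(v)),("pad",pad(v))): print(n,D(v,l).round(4))
    np.save("v.npy",v)
E
python3 fit.py
```

```text
[ 0.5291  0.1027  0.0119  0.0219  0.0227  0.0062 -0.0465 -0.1225  0.1872]
[('scene', np.float64(-0.4), np.float64(0.9)), ('scene', np.float64(1.3), np.float64(-2.6)), ('top', np.float64(-1.4), np.float64(0.1)), ('top', np.float64(-1.3), np.float64(1.1)), ('w0', np.float64(0.9), np.float64(-0.3)), ('w1', np.float64(-0.9), np.float64(0.2)), ('w0', np.float64(0.1), np.float64(1.5)), ('w0', np.float64(-0.2), np.float64(0.0)), ('w1', np.float64(0.0), np.float64(0.1)), ('w0', np.float64(-0.1), np.float64(-2.8)), ('scene', np.float64(1.4), np.float64(0.2)), ('top', np.float64(0.7), np.float64(2.1)), ('scene', np.float64(0.2), np.float64(1.3)), ('top', np.float64(-1.7), np.float64(1.1)), ('scene', np.float64(0.2), np.float64(1.6)), ('top', np.float64(0.5), np.float64(0.5)), ('w0', np.float64(0.1), np.float64(0.6)), ('w0', np.float64(0.1), np.float64(0.2)), ('w0', np.float64(-0.2), np.float64(-0.1)), ('w0', np.float64(0.3), np.float64(-0.4))]
slot [0.4895 0.2656 0.0539]
bore [0.4963 0.2385 0.0479]
pintop [ 0.4853 -0.0208  0.0919]
pad [0.551  0.2905 0.0704]
```

Run:
```python
from fit import *
for z in(0.,.02,.04,.06): print(z,[onplane(P[c],uv,z).round(3)[:2].tolist() for c,uv in(("scene",(129,251)),("top",(164,178)),("w0",(368,280)),("w0",(400,295)))])
```

```text
0.0 [[0.639, 0.348], [0.611, 0.351], [0.595, 0.322], [0.612, 0.355]]
0.02 [[0.61, 0.348], [0.605, 0.345], [0.585, 0.316], [0.6, 0.348]]
0.04 [[0.581, 0.348], [0.6, 0.339], [0.574, 0.311], [0.589, 0.34]]
0.06 [[0.553, 0.348], [0.595, 0.332], [0.564, 0.306], [0.577, 0.333]]
```

```bash
cat >> h.py <<'E'
v=np.load("v.npy") if __import__("os").path.exists("v.npy") else None
def Qd(lean=0.): # tool-down aligned with dock, gripper top leaned towards -x by lean
    return (R.from_euler('z',v[3])*R.from_euler('y',-lean)*R.from_quat([0,1,0,0])).as_quat()
E
cat > push.py <<'E'
from h import *
move_gripper(0.0,30)
pad=D(v,(.025,v[8],.0585)); u=R.from_euler('z',v[3]).apply([0,-1,0])
s=pad-u*.028+[0,0,.0125]
move_ptp(s+[0,0,.10],Qd()); movel(s,speed=.12); f0=read_ft_force(); print(read_finger_gap(),f0.round(2))
d=.010; movel(s+u*d,speed=.05)
while d<.047:
    d+=.0025 if d<.034 else .001
    movel(s+u*d,speed=.03); f=read_ft_force()-f0
    if d>.033 or abs(f@u)>1: print(round(d,4),f.round(1))
    if f@-u>7: break
movel(s+u*(d-.012),speed=.06); movel(s+u*(d-.02)+[0,0,.12],speed=.2)
print(read_time_s())
E
python3 push.py
```

```text
-0.0002805214315525118 [ 0.11 -0.15 -0.06]
0.015 [-0.5  2.5  0. ]
0.0175 [0.6 3.  0.1]
0.02 [-0.7  1.7  1.4]
0.0225 [-1.5  1.3  0.5]
0.025 [-1.4  1.   0.1]
0.0275 [-1.5  1.2  1.1]
0.03 [-1.2  2.2  1.1]
0.0325 [-2.8  1.5  1.3]
0.035 [-2.2  2.2  0.4]
0.036 [-1.7  2.6  0.2]
0.037 [-1.5  2.2  1.1]
0.038 [-1.9  2.   0.6]
0.039 [-2.2  1.9  0.8]
0.04 [-1.1  2.4  0.1]
0.041 [-1.7  3.8 -1. ]
0.042 [-1.   4.9 -1.2]
0.043 [-1.9  6.7 -3. ]
0.044 [-0.2  7.5 -2.7]
13.9333
```

Run:
```python
from h import *
bo=D(v,(-.036+v[5],.1365,.036)); pt=D(v,(v[6],v[7],.08))
c=np.zeros((600,800,3),np.uint8)
# same camera offset relative to feature in both views; camera ~0.2 above
for i,X in ((2,bo),(3,pt)):
    move_ptp(X+[0,0,.10 if i==2 else .07],Qd()); p=camera_params("wrist"); im=read_camera("wrist")[:,:,::-1]; cv2.imwrite(f"pics/w{i}.png",im); np.savez(f"w{i}.npz",**p)
    uv=proj(p,X).round().astype(int); print(i,uv,[(n,np.round(d["at"],1).tolist(),round(d["confidence"],2)) for n in("slot","bush_line","pin_tip","push_pad") for d in tip_of("wrist",n)[:1]])
    k=im[max(uv[1]-75,0):,:][:150,uv[0]-66:uv[0]+66]; print(max(uv[1]-75,0),uv[0]-66)
    k=cv2.resize(k,None,fx=3,fy=3,interpolation=cv2.INTER_CUBIC); c[:k.shape[0],400*(i-2):400*(i-2)+k.shape[1]]=k
cv2.imwrite("pics/d.png",c); print(read_time_s())
```

```text
2 [287 226] [('bush_line', [289.4, 215.6], 0.66)]
151 221
3 [281 235] [('pin_tip', [281.8, 203.0], 0.61)]
160 215
15.9167
```

View pics/d.png

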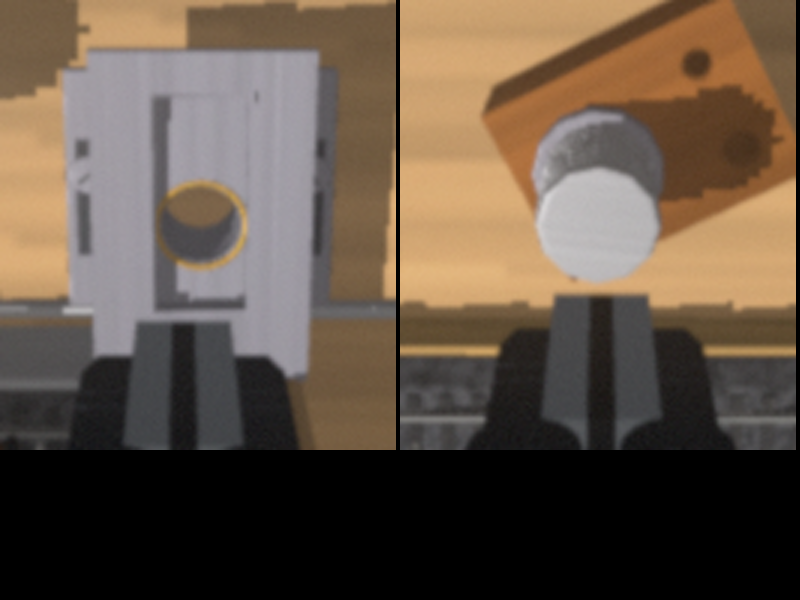

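Docked: the bore shows inside the slot at (288,226), and the pin top is at (281,235), where I predicted it. I'll check IK for the lean, then grasp and lift.

```bash
cat >> h.py <<'E'
G=.053  # TCP height on the pin
def loc(dx,dy,dz): return R.from_euler('z',v[3]).apply([dx,dy,dz])
def tcp_for(T,lean=0.,yoff=0): # world pos of pin tip centre -> TCP pose
    q=Qd(lean); return T-R.from_quat(q).apply([0,0,1])*G, q
E
python3 - <<'E'
from h import *
p2=dict(np.load("w2.npz"));p3=dict(np.load("w3.npz"))
B=onplane(p2,(288.0,225.8),v[2]+.036); Pt=onplane(p3,(280.9,234.8),v[2]+.08); print(B,Pt)
np.savez("bp.npz",B=B,Pt=Pt)
T=B+[0,0,.04]
for th in (0,.25,.47): print(th,inverse_kinematics(*tcp_for(T,th)))
g=Pt+[0,0,-.064+G]
move_gripper(.05); movel(g+[0,0,.03],Qd(),speed=.1); movel(g,speed=.06); f=read_ft_force(); print(f.round(2))
if f[2]<6:
    move_gripper(.0,60); print(read_finger_gap(),read_grasp_force(),read_ft_force().round(2))
    movel(g+[0,0,.09],speed=.1); print(read_finger_gap(),read_ft_force().round(2))
print(read_time_s())
E
```

```text
[0.49629037 0.23891215 0.04794108] [ 0.4853401  -0.02071538  0.09194108]
0 [-0.6574712   0.32563701  0.15535451  1.93734178 -0.06409499  0.88327699
  1.12325996]
0.25 [-0.74155742  0.20503421  0.1390196   2.12472426  0.19043739  0.61308955
  0.83943372]
0.47 [-0.51521713  0.15549049 -0.20851567  2.26353086  0.77589733  0.47447423
  0.22197629]
[ 0.02 -0.33 -0.4 ]
0.022661221188317485 60.46155910938978 [-0.96  0.93  4.38]
0.022434499508687946 [ 0.24  0.4  -2.31]
19.1667
```

```bash
cat >> h.py <<'E'
def fromL(l,h,th,B,dy=0): # low edge at dock-x offset l from bore axis, height h over mouth -> TCP pose
    return tcp_for(B+loc(l+.008*np.cos(th),dy,h+.008*np.sin(th)),th)
E
python3 - <<'E'
from h import *
B=np.load("bp.npz")["B"]; th=np.radians(27)
move_ptp(*fromL(-.003,.045,th,B)); movel(*fromL(-.003,.012,th,B),speed=.08)
print(read_finger_gap(),read_ft_force().round(2),read_time_s())
c=np.zeros((600,800,3),np.uint8)
for n,i in(("scene",0),("wrist",1)):
    im=read_camera(n)[:,:,::-1]; p=camera_params(n); uv=proj(p,B).round().astype(int); print(n,uv,[(np.round(d["at"],1).tolist(),round(d["confidence"],2)) for d in tip_of(n,"pin_tip")[:1]], proj(p,B+loc(.0041,0,.0156)))
    y=max(uv[1]-90,0);x=max(uv[0]-66,0);k=cv2.resize(im[y:y+140,x:x+132],None,fx=3,fy=3,interpolation=cv2.INTER_CUBIC);c[:k.shape[0],i*400:i*400+k.shape[1]]=k; print(x,y)
cv2.imwrite("pics/e.png",c[:420])
E
```

```text
0.022606159443527313 [1.25 0.53 0.81] 20.9583
scene [189 258] [([188.4, 248.2], 0.64)] [188.01453659 250.50701678]
123 168
wrist [284 220] [([279.8, 248.3], 0.92)] [283.66580938 246.09661183]
218 130
```

View pics/e.png

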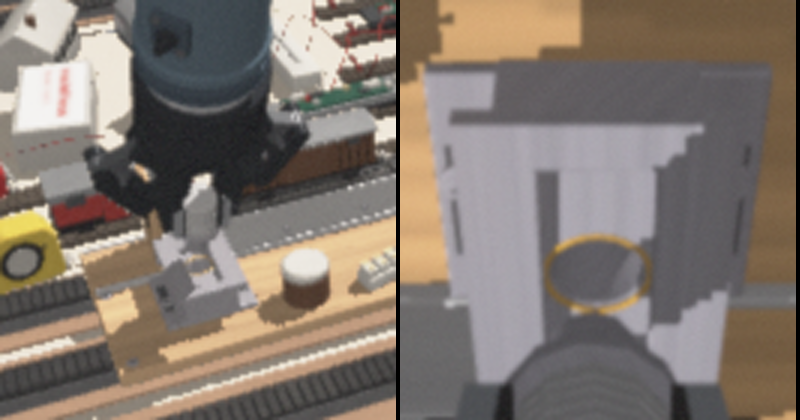

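Run:
```python
from h import *
p=camera_params("wrist"); q=R.from_quat(read_tcp_rot()); t=read_eef_pos()
for z in(.0,.024,.053): 
    a=proj(p,t+q.apply([0,0,z])); b=proj(p,t+q.apply([0,.001,z])); print(z,a.round(1),(b-a).round(2))
B=np.load("bp.npz")["B"]; print(proj(p,B),(proj(p,B+loc(0,.001,0))-proj(p,B)).round(2))
im=cv2.imread("pics/e.png")  # edges of the flange/pin rows in the wrist crop
g=cv2.cvtColor(im,cv2.COLOR_BGR2GRAY)[:,400:].astype(int)
for r in (345,360,375,395,410): print(r,[(x,int(g[r,x])) for x in range(96,300,6)])
```

```text
0.0 [285.  301.3] [2.6 0. ]
0.024 [284.5 273.2] [2.23 0.  ]
0.053 [284.  248.3] [1.9 0. ]
[283.46325571 219.75028002] [ 1.82 -0.  ]
345 [(96, 162), (102, 164), (108, 166), (114, 165), (120, 164), (126, 162), (132, 157), (138, 127), (144, 95), (150, 83), (156, 81), (162, 83), (168, 87), (174, 94), (180, 95), (186, 94), (192, 95), (198, 94), (204, 90), (210, 89), (216, 84), (222, 84), (228, 84), (234, 80), (240, 82), (246, 113), (252, 169), (258, 169), (264, 164), (270, 163), (276, 164), (282, 169), (288, 167), (294, 167)]
360 [(96, 162), (102, 163), (108, 165), (114, 165), (120, 154), (126, 100), (132, 86), (138, 94), (144, 101), (150, 102), (156, 101), (162, 101), (168, 102), (174, 102), (180, 101), (186, 98), (192, 97), (198, 97), (204, 99), (210, 99), (216, 100), (222, 100), (228, 97), (234, 102), (240, 99), (246, 89), (252, 81), (258, 86), (264, 127), (270, 160), (276, 167), (282, 166), (288, 167), (294, 168)]
375 [(96, 163), (102, 162), (108, 136), (114, 86), (120, 89), (126, 100), (132, 102), (138, 103), (144, 99), (150, 96), (156, 93), (162, 93), (168, 94), (174, 93), (180, 95)
[... 274 characters left out ...]
, (126, 93), (132, 90), (138, 93), (144, 93), (150, 96), (156, 95), (162, 94), (168, 97), (174, 96), (180, 94), (186, 93), (192, 94), (198, 93), (204, 94), (210, 96), (216, 96), (222, 96), (228, 95), (234, 93), (240, 93), (246, 97), (252, 92), (258, 96), (264, 101), (270, 74), (276, 34), (282, 36), (288, 68), (294, 80)]
410 [(96, 50), (102, 30), (108, 34), (114, 73), (120, 90), (126, 90), (132, 94), (138, 95), (144, 95), (150, 99), (156, 100), (162, 96), (168, 96), (174, 94), (180, 94), (186, 93), (192, 93), (198, 92), (204, 93), (210, 94), (216, 95), (222, 98), (228, 95), (234, 96), (240, 95), (246, 98), (252, 96), (258, 95), (264, 93), (270, 72), (276, 33), (282, 32), (288, 52), (294, 78)]
```

Run:
```python
from h import *
B=np.load("bp.npz")["B"]+loc(0,.00135,0); th=np.radians(27)
Ri=R.from_euler('z',-v[3])
movel(*fromL(-.003,.012,th,B),speed=.03)
f0=np.mean([read_ft_force() for _ in range(5)],0)
def F(): return Ri.apply(read_ft_force()-f0)
h=.004; l=-.003; movel(*fromL(l,h,th,B),speed=.04)
while h>-.0045:
    h-=.001; movel(*fromL(l,h,th,B),speed=.025); f=F(); print("down",round(h,4),f.round(1))
    if f[2]>3: break
else:
    while l>-.011:
        l-=.0005; movel(*fromL(l,h,th,B),speed=.02); f=F(); print("x",round(l,4),f.round(1))
        if f[0]>3: break
np.savez("st.npz",B=B,l=l,h=h,f0=f0); print(read_time_s(),read_finger_gap())
```

```text
down 0.003 [-1.1  1.6 -0.1]
down 0.002 [-0.1  0.  -0.1]
down 0.001 [ 0.1 -0.7  0.2]
down 0.0 [-0.6 -0.1 -0.4]
down -0.001 [0.7 0.2 0.5]
down -0.002 [-0.   0.9 -1.5]
down -0.003 [ 0.2  0.  -0.5]
down -0.004 [-0.6  1.   1.3]
down -0.005 [-0.8 -0.6  3.5]
24.0083 0.02239342104238394
```

Run:
```python
from h import *
s=np.load("st.npz"); B=s["B"];f0=s["f0"]; th=np.radians(27); Ri=R.from_euler('z',-v[3])
def F(): return Ri.apply(read_ft_force()-f0)
l=-.003;h=-.004; movel(*fromL(l,h,th,B),speed=.02); print(F().round(1))
while l>-.0105:
    l-=.0005; movel(*fromL(l,h,th,B),speed=.02); f=F(); print("x",round(l,4),f.round(1))
    if f[0]>3: break
np.savez("st.npz",B=B,l=l,h=h,f0=f0); print(read_time_s(),read_finger_gap())
```

```text
[-1.2 -0.2  1.6]
x -0.0035 [-0.9  0.3 -0.9]
x -0.004 [-0.2 -0.7 -0.2]
x -0.0045 [-0.5 -0.5 -0.1]
x -0.005 [-0.4  0.8  0.8]
x -0.0055 [ 0.6  0.4 -0.2]
x -0.006 [ 1.3  0.  -0.4]
x -0.0065 [ 3.6 -0.4 -1.1]
26.0083 0.022221911561388922
```

```bash
cat > str.py <<'E'
from h import *
s=np.load("st.npz"); f0=s["f0"]; B=s["B"]+loc(-.00027,0,.00103); Ri=R.from_euler('z',-v[3])
def F(): return Ri.apply(np.mean([read_ft_force() for _ in range(3)],0)-f0)
d=.0035; a=np.zeros(2)
for deg in [27,24,21,18,16,14,12,10,8,6,4,2,0]:
    th=np.radians(deg); left=-.0085+d*np.tan(th)
    right=.0085-(d/np.tan(th) if .016*np.sin(th)>d else .016*np.cos(th))
    l=left+min(.0005,(right-left)/2)
    for k in range(2):
        movel(*fromL(l,-d,th,B+loc(a[0],a[1],0)),speed=.03); f=F()
        if np.abs(f[:2]).max()<2.5: break
        a+=np.clip(.0001*f[:2],-.0004,.0004)
    print(deg,round(l*1e3,2),f.round(1),(a*1e3).round(2))
    if np.abs(f).max()>12: print("stop");break
np.savez("st2.npz",B=B,l=l,d=d,a=a,f0=f0,deg=deg); print(read_time_s(),read_finger_gap())
E
python3 str.py
```

```text
27 -6.22 [ 2.2 -0.7  1.6] [0. 0.]
24 -6.44 [2.5 0.8 0.9] [0.53 0.09]
21 -6.66 [1.9 0.2 1.3] [0.53 0.09]
18 -6.86 [-1.1  0.5 -1.4] [0.53 0.09]
16 -7.0 [ 0.4 -0.   0.1] [0.53 0.09]
14 -7.13 [-0.7 -0.2 -1.2] [0.53 0.09]
12 -7.45 [-0.7 -0.1 -0.4] [0.53 0.09]
10 -7.57 [ 0.3  0.5 -0. ] [0.53 0.09]
8 -7.68 [ 0.9  0.4 -0.5] [0.53 0.09]
6 -7.77 [-0.7  0.8 -0.5] [0.53 0.09]
4 -7.86 [-1.2  0.2  0.3] [0.53 0.09]
2 -7.93 [-0.9 -0.1 -0.5] [0.53 0.09]
0 -8.0 [-2.4  0.1  0.7] [0.53 0.09]
29.5833 0.022694565961336184
```

```bash
cat > down.py <<'E'
from h import *
s=np.load("st2.npz"); f0=s["f0"]; B=s["B"]; Ri=R.from_euler('z',-v[3]); a=s["a"]+[-.0002,0]; d=float(s["d"]); l=float(s["l"])
def F(): return Ri.apply(np.mean([read_ft_force() for _ in range(3)],0)-f0)
while d<.0235:
    d+=.0015 if d<.018 else .0005
    for k in range(4):
        movel(*fromL(l,-d,0,B+loc(a[0],a[1],0)),speed=.03); f=F()
        if np.abs(f[:2]).max()<2: break
        a+=np.clip(.0001*f[:2],-.0003,.0003)
    print(round(d*1e3,1),f.round(1),(a*1e3).round(2))
    if f[2]>5 or np.abs(f).max()>10: print("stop");break
np.savez("st3.npz",B=B,l=l,d=d,a=a,f0=f0); print(read_time_s(),read_finger_gap(),read_eef_pos(),read_ft_torque().round(2))
E
python3 down.py
```

```text
5.0 [-1.  -0.2 -0.8] [0.1  0.16]
6.5 [-1.5 -0.4 -0.7] [0.1  0.16]
8.0 [-1.  -0.8 -0.4] [-0.4   0.25]
9.5 [-1.6  0.3 -1.1] [-0.66  0.22]
11.0 [-1.9 -0.8  0.3] [-0.66  0.22]
12.5 [-1.1 -0.3 -1.3] [-0.66  0.22]
14.0 [ 0.9  0.6 -1.4] [-0.66  0.22]
15.5 [ 0.1  0.  -0.1] [-0.66  0.22]
17.0 [ 1.1 -0.4 -1.1] [-0.66  0.22]
18.5 [-0.2  0.2 -0. ] [-0.66  0.22]
19.0 [-0.8 -0.1  1. ] [-0.66  0.22]
19.5 [-0.  -0.8 -0.4] [-0.66  0.22]
20.0 [-0.3  0.3  0.1] [-0.66  0.22]
20.5 [-1.4 -0.7  4.5] [-0.66  0.22]
21.0 [-1.2 -1.   6.2] [-0.91  0.11]
stop
34.5833 0.022442371972644287 [0.49547202 0.24060374 0.08182398] [-0.28  0.37  0.02]
```

Contact came at 20.5 mm against 20 expected, so the flange is on the lug. I'll release, back off straight up and check with a picture.

Run:
```python
from h import *
t=read_eef_pos(); move_gripper(.032); print(read_ft_force().round(2)); movel(t+[0,0,.06],speed=.06); movel(t+[0,0,.12],speed=.15)
c=np.zeros((420,800,3),np.uint8); s=np.load("st3.npz"); X=s["B"]+[0,0,.01]
for n,i in(("scene",0),("wrist",1)):
    im=read_camera(n)[:,:,::-1]; p=camera_params(n); uv=proj(p,X).round().astype(int)
    print(n,uv,[(m,np.round(e["at"],1).tolist(),round(e["confidence"],2)) for m in("pin_tip","slot") for e in tip_of(n,m)[:1]],proj(p,X-[0,0,.03]).round(1),proj(p,X+[0,0,.034]).round(1))
    y=max(uv[1]-80,0);x=max(uv[0]-66,0);k=cv2.resize(im[y:y+140,x:x+132],None,fx=3,fy=3,interpolation=cv2.INTER_CUBIC);c[:k.shape[0],i*400:i*400+k.shape[1]]=k
cv2.imwrite("pics/f.png",c); print(read_time_s())
```

```text
[-0.31  0.53  0.62]
scene [188 254] [('pin_tip', [189.1, 263.8], 0.65), ('slot', [190.8, 256.0], 0.83)] [189.9 265.3] [186.2 240. ]
wrist [284 206] [('pin_tip', [281.4, 196.5], 0.77), ('slot', [276.8, 196.4], 0.77)] [283.7 195.9] [284.1 219.1]
36.8583
```

View pics/f.png

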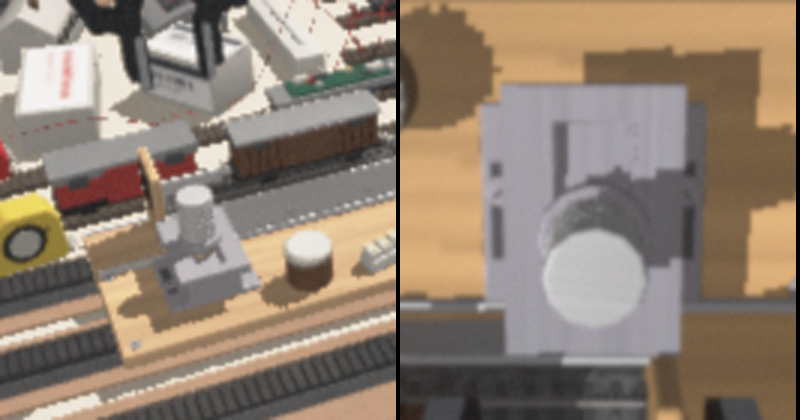

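The picture shows the pin upright with its flange flat on the lug, at about (189,264) in the scene view. The cassette is docked, the pot and terminal strip haven't moved, and the gripper is clear.

```bash
python3 -c "
from bench import *
print(sign_off())"
```

```text
the job is handed in; nothing more can be done
None
```

The cassette is slid home against the stub and the locking pin stands upright in the bush with its flange on the lug; I handed the job in at about 37 s, with contact forces staying under about 10 N.

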